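# Set out check weights in ascending order beside the balance

### The arm

A 7-joint arm with a two-finger parallel gripper is mounted at the origin on the work surface. World frame = base frame: x ahead of the robot, y to its left, z up, the work surface at z = 0. Lengths are in m, angles in rad, forces in N, time in s.
With the tool pointing down it reaches from about 0.375 to 0.925 m from the base axis. Payload 3.1 kg.
Tool frame: the origin (TCP) lies between the finger pads; the fingertips stand 14 mm ahead of it and the grasp point (between the pads) lies 5 mm behind it (manip.finger_overhang is the distance from the TCP to the fingertips, in m); y points along the fingers, x is the direction in which the jaws open and shut, and the axes are right-handed (so a half turn about y gives the same grasp; the last joint's range is limited). The gripper opens to 85 mm and grips with 20 to 120 N. Pads are 22 mm wide; open, the fingers measure 114 mm over their backs; the gripper's body (76 mm by 85 mm) begins 54 mm behind the grasp point. The pads swing forward as they close: fully open they stand 13 mm farther back than shut.
Start: joints at [-1.247, 0.383, 0.044, 1.598, -0.018, 1.161, -0.05], TCP at [0.266, 0.593, 0.245] pointing down, gripper open.
Joint ranges: [-2.61, 2.61], [-0.41, 2.15], [-1.48, 1.57], [0, 2.5], [-1.57, 4.71], [0.05, 1.97], [-2.85, 2.85]. Speed limits (rad/s): [2.79, 2.79, 3.14, 3.14, 3.14, 3.14, 3.14].

### API

Orientations are given as a rotation vector (axis times angle).
In Python, from workcell import manip gives the robot as it stands. The module is installed in compiled form; this text tells all that it offers. Calls block until the motion is done:
- manip.movep(position, orientation): joint-space move of the TCP to a pose.
- manip.movel(position, orientation=None, max_speed=0.15): straight line of the TCP; orientation=None keeps the orientation; max_speed is the mean speed in m/s.
- manip.goto_joints(angles): joint-space move.
- manip.grip(opening, newtons=None): opening from 0.0 (shut) to 1.0 (fully open); newtons is the grip in N (None keeps the last); returns when the fingers have stopped.
- manip.sleep(seconds).
- manip.ik(position, orientation): joint angles nearest the present ones, or None.
- manip.read_state(): the state.
- manip.snapshot(name): name is "scene" or "top" or "wrist"; returns a dict with "color" (400x640x3 uint8, red, green, blue), "fx", "fy", "cx", "cy" (pixels), "extrinsics" (4x4, takes a point from world to camera coordinates). Camera axes: x right, y down, z forward; pixel columns grow to the right and rows downward; lengths in m; the calibration is good to about 2 mm. A picture is of the moment at which its call begins. There is no depth.
A pose or a line that the arm cannot do raises manip.Unreachable and nothing moves.
- manip.finish_job(): hands the job in, once; it reports no verdict.
The state is a dict: "clock": time; "qpos": joint angles; "joint_vel": joint speeds; "joint_efforts": joint torques, N m; "tcp_pos": TCP position; "eef_rot": TCP orientation; "contact_force": force on the tool from outside, world axes, zero at the start; "wrist_torque": the same for the moment, N m; "gripper_width": opening from 0.0 (shut) to 1.0 (fully open).
Only numpy, scipy, OpenCV 4.12 (cv2) and the standard library are available. Lean on these libraries where they do the work, as an engineer would, in place of code of your own. Each camera call takes 0.05 s, during which the arm holds its last target.

### The job

Set the four steel check weights out ready for the balance's linearity check: stand them upright on the four blue felt pads of the aluminium plate, one centred on each pad, in order of size, with the smallest on the pad nearest the balance and the largest on the pad farthest from it. Set each one down gently rather than dropping it, and leave the small amber bottle standing where it is.

Things in the scene. Friction and masses are not known exactly. Their poses are not given: they have to be found in the camera images.
- weight_50: the smallest of four loose polished-steel check weights (50 g): a plain upright cylinder 18 mm in diameter and 21 mm tall with a thin neck and a 11 mm wide knob on top, 31 mm tall in all; it stands upright on the bench at the start. Origin at the centre of its underside, z up.
- weight_100: the second smallest of four loose polished-steel check weights (100 g): a plain upright cylinder 22 mm in diameter and 29 mm tall with a thin neck and a 13 mm wide knob on top, 41 mm tall in all; it stands upright on the bench at the start. Origin at the centre of its underside, z up.
- weight_200: the second largest of four loose polished-steel check weights (200 g): a plain upright cylinder 28 mm in diameter and 36 mm tall with a thin neck and a 16 mm wide knob on top, 51 mm tall in all; it stands upright on the bench at the start. Origin at the centre of its underside, z up.
- weight_500: the largest of four loose polished-steel check weights (500 g): a plain upright cylinder 38 mm in diameter and 46 mm tall with a thin neck and a 22 mm wide knob on top, 64 mm tall in all; it stands upright on the bench at the start. Origin at the centre of its underside, z up.
- pad_a: one of four equal round blue felt pads, 60 mm in diameter, let in flush along the middle of a flat aluminium plate (96 x 324 mm, fixed to the bench): this one is at the left end (the +y end) of the row. Neighbouring pads are 80 mm apart, centre to centre. The pad's top is level with the plate's, 12 mm above the bench. Origin at the centre of its top; its y axis runs along the row towards the left end, x across the plate, z up.
- pad_b: one of four equal round blue felt pads, 60 mm in diameter, let in flush along the middle of a flat aluminium plate (96 x 324 mm, fixed to the bench): this one is at the second place from the left (+y) end of the row. Neighbouring pads are 80 mm apart, centre to centre. The pad's top is level with the plate's, 12 mm above the bench. Origin at the centre of its top; its y axis runs along the row towards the left end, x across the plate, z up.
- pad_c: one of four equal round blue felt pads, 60 mm in diameter, let in flush along the middle of a flat aluminium plate (96 x 324 mm, fixed to the bench): this one is at the second place from the right (-y) end of the row. Neighbouring pads are 80 mm apart, centre to centre. The pad's top is level with the plate's, 12 mm above the bench. Origin at the centre of its top; its y axis runs along the row towards the left end, x across the plate, z up.
- pad_d: one of four equal round blue felt pads, 60 mm in diameter, let in flush along the middle of a flat aluminium plate (96 x 324 mm, fixed to the bench): this one is at the right end (the -y end) of the row. Neighbouring pads are 80 mm apart, centre to centre. The pad's top is level with the plate's, 12 mm above the bench. Origin at the centre of its top; its y axis runs along the row towards the left end, x across the plate, z up.
- balance: the compact white bench balance (235 x 170 mm, 69 mm tall, fixed) with a square steel weighing pan and a black front panel with a pale display and keys. It stands beyond one end of the plate, to the left (+y) or to the right (-y); beyond the other end stands a dark-blue magnetic stirrer with a round white top (190 x 150 mm, 53 mm tall, fixed), which is not the balance. Origin at the centre of its underside.
- bottle: a small loose amber glass bottle with a paper label and a white cap, 38 mm in diameter, 72 mm tall, about 70 g, standing upright in the same loose row as the weights, nearer the robot than the plate; a bystander. (On the far side of the plate, at least 80 mm clear of the pads, lie loose steel forceps 10 mm high and stands a small red rubber dust blower 82 mm tall; neither is needed.) Origin at the centre of its underside.

How it is judged:
By the outcome, as a careful person would: the job done as asked, in the order asked, and still so for the second after the job is handed in, with the robot touching nothing.
It also fails if it takes over 106 s, if anything falls off the work surface, if the arm or the gripper's body presses on something with over 40 N, if the wrist force passes 120 N, or if a joint passes its speed limit or range.

## Working session

There is one attempt and no reset: what is moved stays moved. The work goes in short steps, each a Python script; the robot and the scene stay as the last script left them, time stands still between calls to the robot, and variables do not carry over. Pictures are saved under pics/ and viewed, and the job is handed in when it is done.

```bash
mkdir -p pics; python3 - <<'E'
from workcell import manip
import cv2,numpy as np
for n in ["scene","top"]:
    s=manip.snapshot(n); cv2.imwrite(f"pics/{n}0.png",s["color"][:,:,::-1]); np.savez(f"{n}0.npz",**s)
    print(n,s["fx"],s["cx"],s["cy"],np.round(s["extrinsics"],4).tolist())
st=manip.read_state();print(st["clock"],st["eef_rot"],st["tcp_pos"],st["gripper_width"])
E
```

```text
scene 459.29697101160986 317.0060675405745 203.69697482068688 [[-0.0158, 0.9996, -0.0217, 0.0118], [0.5481, -0.0095, -0.8364, -0.2541], [-0.8363, -0.0252, -0.5477, 1.7653], [0.0, 0.0, 0.0, 1.0]]
top 454.6229495409521 324.31836241726546 193.28590555180514 [[0.0118, -0.9999, 0.0019, 0.0048], [-0.9928, -0.012, -0.1189, 0.5287], [0.1189, -0.0005, -0.9929, 1.338], [0.0, 0.0, 0.0, 1.0]]
0.1 [-1.38114246 -0.89176882  0.89493831] [0.2657866  0.59226928 0.24402919] 0.9976394730601491
```

View pics/scene0.png

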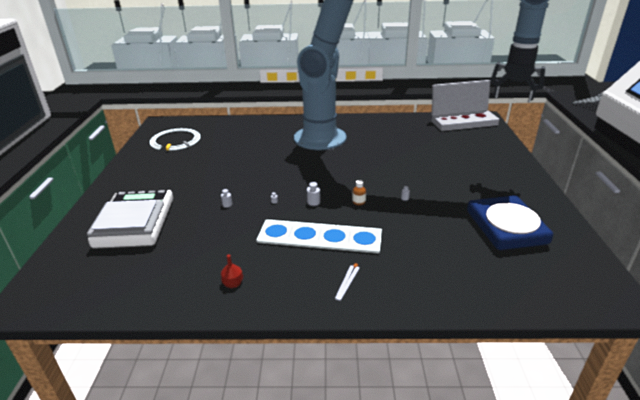

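View pics/top0.png

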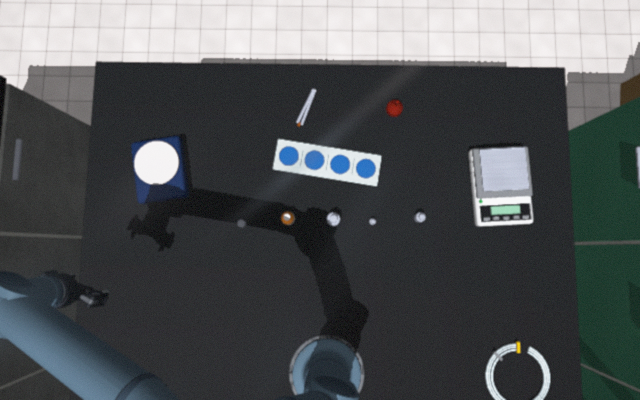

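The balance, with its display and steel pan, is at the right of the top view (−y). The stirrer is at the left (+y). So weight_50 goes to pad_d and weight_500 to pad_a. Next I'll enlarge crops for measuring.

```bash
python3 - <<'E'
import cv2
t=cv2.imread("pics/top0.png"); c=t[130:240,225:435]
c=cv2.resize(c,None,fx=3.8,fy=3.8,interpolation=cv2.INTER_CUBIC);cv2.imwrite("pics/top0c.png",c)
t=cv2.imread("pics/scene0.png"); c=t[170:260,215:415]
c=cv2.resize(c,None,fx=4,fy=4,interpolation=cv2.INTER_CUBIC);cv2.imwrite("pics/scene0c.png",c)
E
```

```text
(no output)
```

View pics/top0c.png

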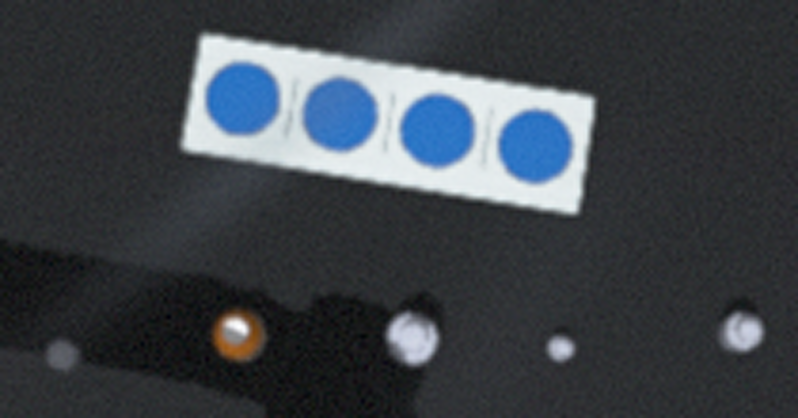

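View pics/scene0c.png

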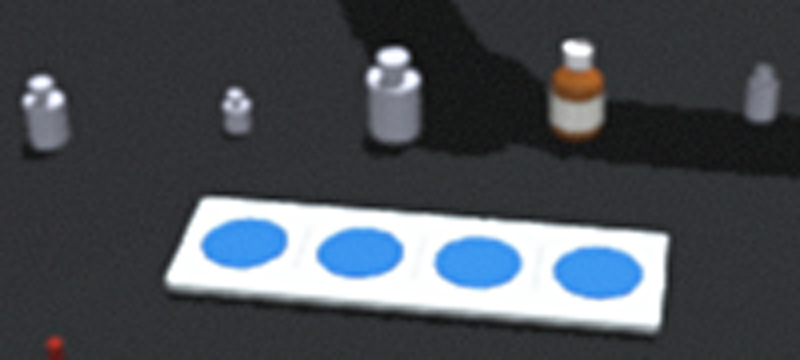

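```bash
cat > h.py <<'E'
import numpy as np,cv2
def ray(s,u,v,z):
    E=np.array(s["extrinsics"]);R=E[:3,:3];t=E[:3,3]
    d=R.T@np.array([(u-s["cx"])/s["fx"],(v-s["cy"])/s["fy"],1.]);c=-R.T@t
    return (c+d*(z-c[2])/d[2])[:2]
def proj(s,p):
    E=np.array(s["extrinsics"]);q=E[:3,:3]@np.asarray(p,float)+E[:3,3]
    return np.array([s["fx"]*q[0]/q[2]+s["cx"],s["fy"]*q[1]/q[2]+s["cy"]])
def pads(s,z=.012,amin=100):
    hsv=cv2.cvtColor(s["color"],cv2.COLOR_RGB2HSV)
    m=cv2.inRange(hsv,(98,130,110),(118,255,255))
    n,l,st,c=cv2.connectedComponentsWithStats(m)
    return [(c[i].round(1),st[i,4],ray(s,*c[i],z)) for i in range(1,n) if st[i,4]>amin]
E
python3 - <<'E'
from h import *
for n in ["top","scene"]:
    s=dict(np.load(n+"0.npz"))
    for p in pads(s): print(n,p[0],p[1],p[2].round(4))
t=dict(np.load("top0.npz"));s=dict(np.load("scene0.npz"))
C=lambda x,y:((x+.5)/3.8-.5+225,(y+.5)/3.8-.5+130)
D=lambda x,y:((x+.5)/4-.5+215,(y+.5)/4-.5+170)
for nm,c,z,d,H in [("100",(62,354),.029,(764,70),.041),("500",(413,338),.046,(394,54),.064),("50",(560,348),.021,(236,93),.031),("200",(742,331),.036,(41,81),.051),("bot",(236,328),.072,(578,46),.072)]:
    print(nm,"top",ray(t,*C(*c),z).round(4),"scene",ray(s,*D(*d),H-.002).round(4))
from scipy.spatial.transform import Rotation as R
print(R.from_rotvec([-1.38114246,-0.89176882,0.89493831]).as_matrix().round(3))
E
```

```text
top [288.4 155.6] 260 [0.6468 0.1233]
top [314.  159.7] 257 [0.6347 0.0441]
top [339.6 163.8] 258 [ 0.6229 -0.0348]
top [365.4 168.1] 261 [ 0.6106 -0.1144]
scene [481.4 208.6] 109 [0.5157 0.4677]
scene [540.9 229.8] 111 [0.6195 0.5958]
scene [275.6 230.3] 193 [ 0.6122 -0.1147]
scene [504.5 233.3] 136 [0.6335 0.4953]
scene [304.6 232.7] 198 [ 0.624  -0.0352]
scene [334.  235.3] 204 [0.6366 0.0439]
scene [364.  237.7] 211 [0.6479 0.123 ]
100 top [0.4369 0.2596] scene [0.4374 0.2607]
500 top [ 0.4518 -0.0164] scene [ 0.447  -0.0149]
50 top [ 0.4468 -0.1336] scene [ 0.4462 -0.1345]
200 top [ 0.461 -0.275] scene [ 0.4588 -0.2767]
bot top [0.4561 0.1195] scene [0.4518 0.1203]
[[ 0.409 -0.001 -0.912]
 [ 0.912 -0.002  0.409]
 [-0.002 -1.    -0.   ]]
```

Both cameras agree on the pads (80 mm spacing, within about 1.5 mm) and on the weights (within about 5 mm). I'll go over the row and refine with the wrist camera.

```bash
cat >> h.py <<'E'
from scipy.spatial.transform import Rotation as Rot
PAD={'a':np.array([.6473,.1232]),'b':np.array([.6356,.0440]),'c':np.array([.6235,-.0350]),'d':np.array([.6114,-.1146])}
r=PAD['a']-PAD['d'];r/=np.linalg.norm(r)
JX=np.array([r[1],-r[0]])   # across plate
def ori(jx=JX):
    c,s=jx; return Rot.from_matrix(np.array([[c,0,-s],[s,0,c],[0,-1,0]])).as_rotvec()
O=ori()
E
python3 - <<'E'
from h import *
from workcell import manip
print(manip.finger_overhang, JX)
for sg in (1,-1):
  for p in [[.45,-.015,.25],[.45,-.015,.02],[.647,.123,.05],[.437,.26,.02],[.46,-.276,.02]]:
    q=manip.ik(p,ori(sg*JX)); print(sg,p,None if q is None else np.round(q,2))
E
```

```text
0.014 [ 0.98879561 -0.1492757 ]
1 [0.45, -0.015, 0.25] [-0.78 -0.04  0.72  2.08  0.03  1.1  -0.23]
1 [0.45, -0.015, 0.02] [-0.62  0.44  0.63  2.23 -0.47  0.59  0.21]
1 [0.647, 0.123, 0.05] [-0.7   0.7   0.61  1.72 -0.5   0.88 -0.03]
1 [0.437, 0.26, 0.02] [-0.95  0.48  0.39  2.09 -0.3   0.63 -0.51]
1 [0.46, -0.276, 0.02] [-0.02  0.56  0.58  2.03 -0.48  0.68  0.72]
-1 [0.45, -0.015, 0.25] [-1.52 -0.36  1.3   2.09  0.38  1.18  2.6 ]
-1 [0.45, -0.015, 0.02] [-1.12  1.07  1.36  2.25 -1.28  1.11 -2.29]
-1 [0.647, 0.123, 0.05] [-0.24  0.62 -0.01  1.7   0.01  0.83  2.73]
-1 [0.437, 0.26, 0.02] [-0.53  0.45 -0.1   2.07  0.07  0.62  2.31]
-1 [0.46, -0.276, 0.02] [-0.51  1.18  1.36  2.05 -1.3   1.22 -1.84]
```

```bash
python3 - <<'E'
from h import *
from workcell import manip
manip.movep([.45,.10,.25],O)
s1=manip.snapshot("wrist"); np.savez("w1.npz",**s1)
manip.movep([.45,-.015,.22],O)
s=manip.snapshot("wrist"); np.savez("w2.npz",**s)
for i,x in enumerate((s1,s)): cv2.imwrite(f"pics/w{i+1}.png",x["color"][:,:,::-1])
E=np.array(s["extrinsics"]);print((-E[:3,:3].T@E[:3,3]).round(3),E[2,:3].round(3))
st=manip.read_state();print(st["clock"],st["tcp_pos"])
E
```

```text
[0.459 0.051 0.348] [-0.04  -0.264 -0.964]
2.65 [ 0.45041904 -0.0139893   0.22012569]
```

View pics/w1.png

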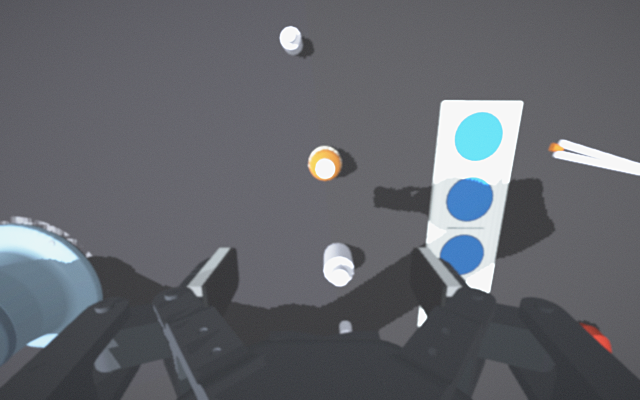

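View pics/w2.png

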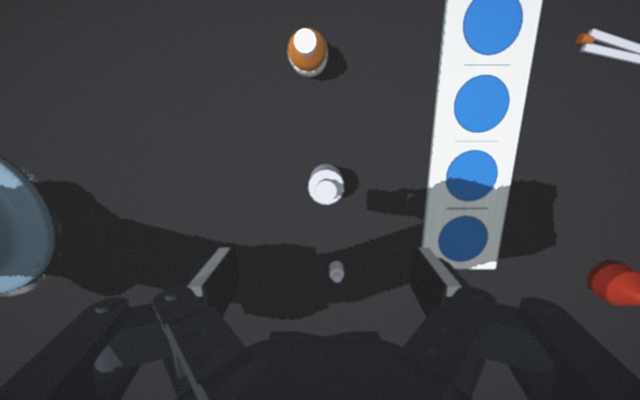

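The wrist view w2 shows the 500's knob at about (326,189), the bottle cap at (305,40) and the 50 at about (336,270).

```bash
python3 - <<'E'
from h import *
w=dict(np.load("w2.npz"));w1=dict(np.load("w1.npz"))
for p in pads(w): print(p[0],p[1],p[2].round(4))
print("500",ray(w,326,189,.064).round(4),ray(w1,341,273,.064).round(4))
print("bot",ray(w,305,40,.072).round(4),ray(w1,326,168,.072).round(4))
print("50",ray(w,335,267,.031).round(4)); print("100",ray(w1,290.5,36,.041).round(4))
a=cv2.resize(w["color"][140:300,290:370],None,fx=5,fy=5,interpolation=cv2.INTER_CUBIC)
b=cv2.resize(w1["color"][10:80,260:330],None,fx=5,fy=5,interpolation=cv2.INTER_CUBIC)
a=a[:600]; o=np.zeros((600,760,3),np.uint8);o[:,:400]=a[:600];o[:350,405:755]=b
b=cv2.resize(w["color"][250:290,310:360],None,fx=6,fy=6,interpolation=cv2.INTER_CUBIC)
o[355:595,405:705]=b
cv2.imwrite("pics/wz.png",o[:,:,::-1])
E
```

```text
[492.   24.4] 2622 [0.6456 0.1215]
[481.2 103.3] 2379 [0.634  0.0452]
[471.4 175. ] 1929 [ 0.622  -0.0339]
[462.7 238.4] 1572 [ 0.61   -0.1132]
500 [ 0.4516 -0.0131] [ 0.4539 -0.0089]
bot [0.4535 0.1211] [0.4545 0.1216]
50 [ 0.447  -0.1182]
100 [0.4373 0.2595]
```

View pics/wz.png

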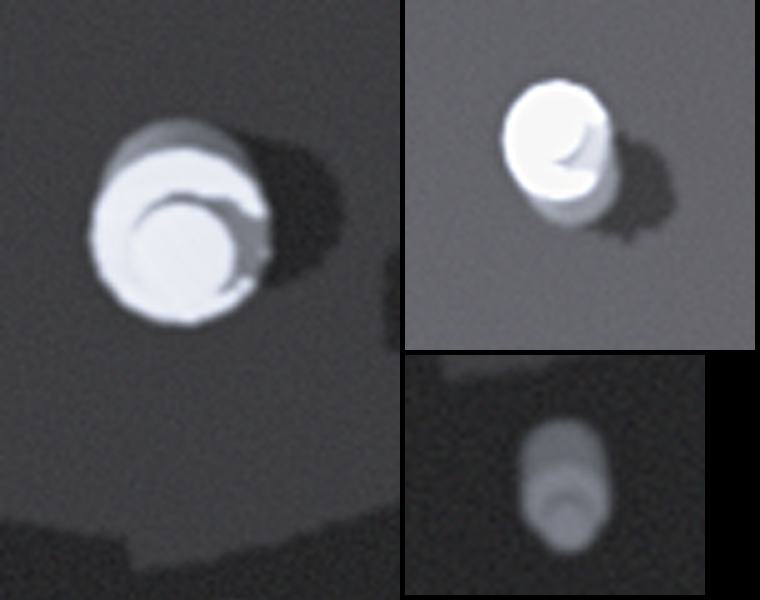

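```bash
python3 - <<'E'
from h import *
w=dict(np.load("w2.npz"));w1=dict(np.load("w1.npz"))
print("500",ray(w,326.5,189.4,.064).round(4),ray(w,326,187.2,.046).round(4))
print("50 knob",ray(w,336.8,277.3,.031).round(4),"shoulder",ray(w,336.7,273.3,.021).round(4))
E
```

```text
500 [ 0.452  -0.0136] [ 0.4514 -0.0152]
50 knob [ 0.4473 -0.1324] shoulder [ 0.4476 -0.1326]
```

```bash
cat >> h.py <<'E'
PAD={'a':np.array([.6467,.1226]),'b':np.array([.6352,.0443]),'c':np.array([.6231,-.0346]),'d':np.array([.6112,-.1142])}
def fz(m): return np.array(m.read_state()["contact_force"])
def pick(m,xy,z,open_,N,zhi=.16):
    xy=np.asarray(xy)
    m.grip(open_); m.movep([*xy,zhi],O)
    m.movel([*xy,z+.03],max_speed=.2); m.movel([*xy,z],max_speed=.06)
    print("at",np.round(m.read_state()["tcp_pos"],4),"f",fz(m).round(2))
    m.grip(0.0,N); print("closed",m.read_state()["gripper_width"],"f",fz(m).round(2))
    m.movel([*xy,z+.01],max_speed=.04); m.movel([*xy,zhi],max_speed=.2)
    print("lifted w",m.read_state()["gripper_width"],"f",fz(m).round(2),m.read_state()["clock"])
def place(m,xy,z,wid,zhi=.16,extra=.1):
    xy=np.asarray(xy);zt=z+.012
    m.movep([*xy,zhi],O); m.movel([*xy,zt+.03],max_speed=.2); m.movel([*xy,zt+.003],max_speed=.04)
    m.sleep(.2);f0=fz(m)[2]; k=zt+.003
    while k>zt-.003:
        k-=.0005; m.movel([*xy,k],max_speed=.01)
        f=fz(m)[2]
        if f-f0>1.2: break
    print("down dz",round(k-zt,4),"f",f0,f,np.round(m.read_state()["tcp_pos"],4))
    m.grip(min(1,wid+extra)); m.sleep(.1)
    m.movel([*xy,zt+.03],max_speed=.08); m.movel([*xy,zhi],max_speed=.25)
    print("done",m.read_state()["clock"])
E
python3 - <<'E'
from h import *
from workcell import manip
pick(manip,(.4513,-.0150),.030,1.0,70)
E
```

```text
at [ 0.4511 -0.0152  0.0297] f [0.6  0.26 0.21]
closed 0.42359002364794934 f [-0.09  0.3   5.02]
lifted w 0.4203969840364696 f [ 0.31  0.66 -5.32] 6.175
```

```bash
python3 - <<'E'
from h import *
from workcell import manip
manip.movep([*PAD['a'],.16],O)
s=manip.snapshot("wrist"); np.savez("w3.npz",**s); cv2.imwrite("pics/w3.png",s["color"][:,:,::-1])
E
```

```text
(no output)
```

View pics/w3.png

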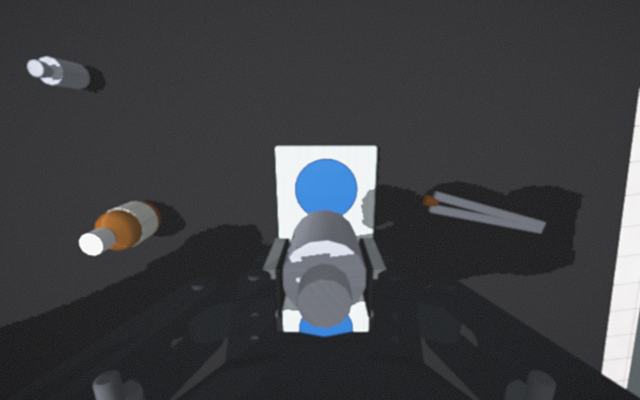

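Held upright, with its knob at (325,300) between the fingers. Now I'll place it.

```bash
python3 - <<'E'
from h import *
from workcell import manip
place(manip,PAD['a'],.030,.42,extra=.2)
pick(manip,(.460,-.276),.026,.7,50)
E
```

```text
down dz 0.0025 f -5.593901126185407 -4.3608086878401275 [0.6467 0.1227 0.0445]
done 10.6917
at [ 0.4598 -0.2761  0.0258] f [-0.25  0.39  0.73]
closed 0.3122150632603239 f [0.21 0.74 3.36]
lifted w 0.31067873018282655 f [ 0.09 -0.62 -2.49] 15.4333
```

```bash
sed -i 's/if f-f0>1.2: break/\n        m.sleep(.03); g=fz(m)[2]; print(round(k-zt,4),round(f-f0,2),round(g-f0,2))\n        if min(f,g)-f0>2.5: break/' h.py
python3 - <<'E'
from h import *
from workcell import manip
place(manip,PAD['b'],.026,.31,extra=.2)
for n in ["top","scene","wrist"]:
    s=manip.snapshot(n); np.savez(n+"4.npz",**s)
    c=s["color"]
    if n=="top": c=cv2.resize(c[130:240,225:435],None,fx=3.8,fy=3.8,interpolation=cv2.INTER_CUBIC)
    if n=="scene": c=cv2.resize(c[170:260,215:415],None,fx=4,fy=4,interpolation=cv2.INTER_CUBIC)
    cv2.imwrite(f"pics/{n}4.png",c[:,:,::-1])
E
```

```text
0.0025 0.54 -0.83
0.002 -1.06 0.39
0.0015 0.07 -0.41
0.001 -0.76 -0.77
0.0005 2.46 1.07
0.0 7.1 7.43
down dz 0.0 f -1.9201114175476381 5.182688779004836 [0.6353 0.0443 0.0387]
done 21.5833
```

View pics/scene4.png

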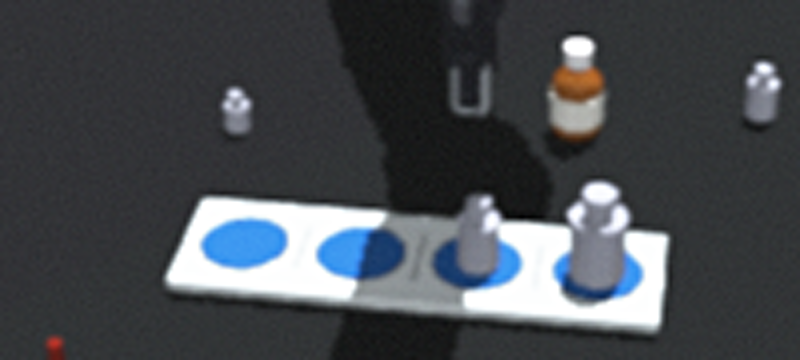

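View pics/wrist4.png

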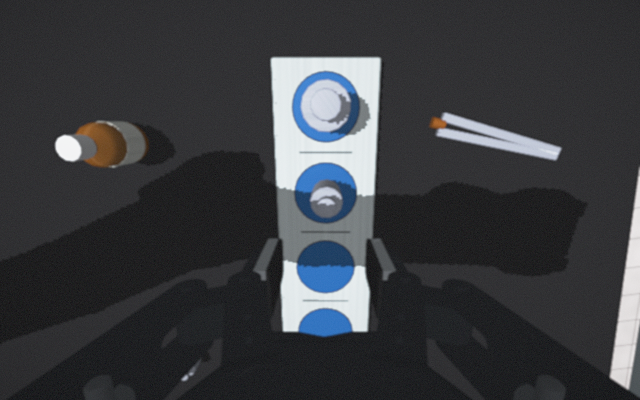

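The wrist view shows the 500 near (325,103) on pad_a and the 200 near (326,196) on pad_b. Both are upright and well centred. But force noise is about ±0.8 N, so the 500's early trigger (+1.2 N at 2.5 mm high) was probably false and it likely dropped about 2.5 mm. I'll pick it up and reset it gently at the end.

```bash
python3 - <<'E'
from h import *
from workcell import manip
pick(manip,(.4370,.2597),.022,.55,40)
place(manip,PAD['c'],.022,.25,extra=.2)
pick(manip,(.4470,-.1332),.019,.5,30)
E
```

```text
at [0.4369 0.2595 0.0218] f [-0.4   0.28  0.38]
closed 0.24666597170152274 f [-0.13 -0.36  2.41]
lifted w 0.23903017716974495 f [ 0.11 -0.1  -0.4 ] 25.9583
0.0025 -0.39 -0.42
0.002 0.17 0.8
0.0015 0.67 0.33
0.001 0.17 0.06
0.0005 0.29 -0.54
0.0 4.13 4.21
down dz 0.0 f -0.7938333659582602 3.3357090554119297 [ 0.6232 -0.0347  0.0345]
done 32.1
at [ 0.4468 -0.1334  0.0188] f [-0.43  0.16  0.55]
closed 0.19574271072865004 f [-0.99 -0.93  2.29]
lifted w 0.19206411883804245 f [-0.17 -0.65 -0.45] 36.0583
```

```bash
python3 - <<'E'
from h import *
from workcell import manip
place(manip,PAD['d'],.019,.2,extra=.2)
manip.movep([.55,-.11,.25],O)
for n in ["top","scene","wrist"]:
    s=manip.snapshot(n); np.savez(n+"5.npz",**s)
    c=s["color"]
    if n=="top": c=cv2.resize(c[130:240,225:435],None,fx=3.8,fy=3.8,interpolation=cv2.INTER_CUBIC)
    if n=="scene": c=cv2.resize(c[170:260,215:415],None,fx=4,fy=4,interpolation=cv2.INTER_CUBIC)
    cv2.imwrite(f"pics/{n}5.png",c[:,:,::-1])
E
```

```text
0.0025 0.71 -0.23
0.002 -0.51 -1.03
0.0015 -0.51 0.33
0.001 0.25 -0.1
0.0005 -0.26 -0.58
0.0 4.78 3.58
down dz 0.0 f -0.3794079993289459 4.395890961208149 [ 0.6112 -0.1142  0.0314]
done 41.6167
```

View pics/scene5.png

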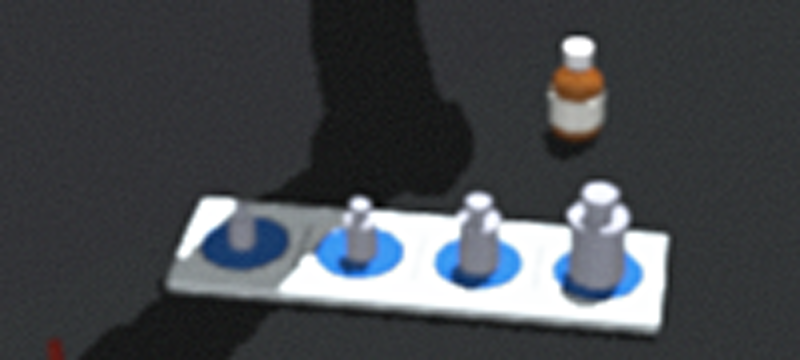

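View pics/top5.png

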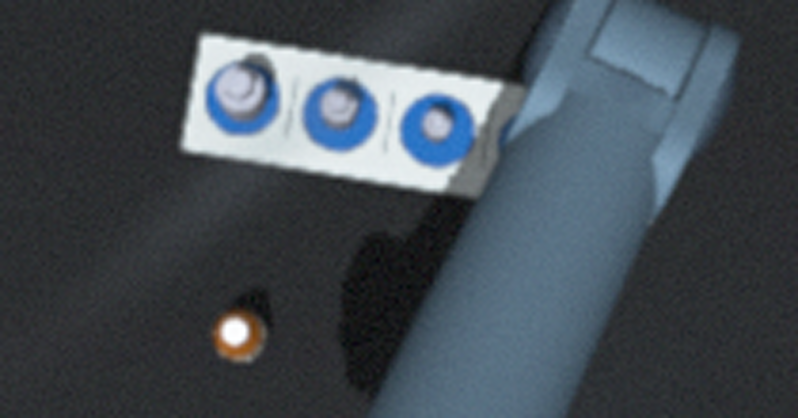

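View pics/wrist5.png

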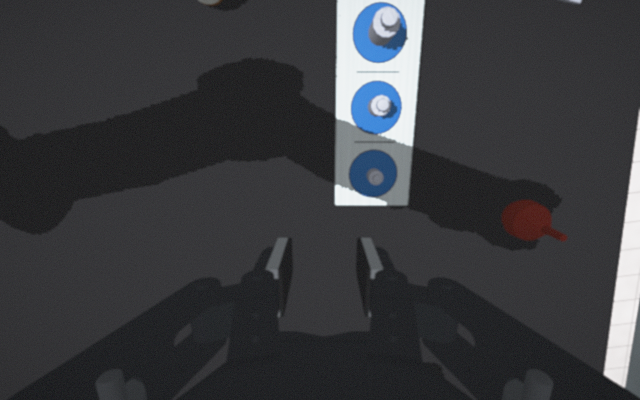

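```bash
python3 - <<'E'
from h import *
t=dict(np.load("top5.npz"));w=dict(np.load("wrist5.npz"));w4=dict(np.load("wrist4.npz"));z=.012
o=np.zeros((600,800,3),np.uint8)
o[:480,:320]=cv2.resize(w["color"][80:200,340:420],None,fx=4,fy=4,interpolation=cv2.INTER_CUBIC)
o[:600,400:800]=cv2.resize(w4["color"][70:220,275:375],None,fx=4,fy=4,interpolation=cv2.INTER_CUBIC)
cv2.imwrite("pics/z5.png",o[:,:,::-1])
C=lambda x,y:((x+.5)/3.8-.5+225,(y+.5)/3.8-.5+130)
for n,c,h,p in [("500",(240,91),.046,'a'),("200",(341,103),.036,'b'),("100",(437,123),.029,'c')]:
    print(n,((ray(t,*C(*c),z+h)-PAD[p])*1000).round(1))
E
```

```text
500 [-3.3 -1. ]
200 [ 1.6 -2. ]
100 [-0.1  0.7]
```

View pics/z5.png

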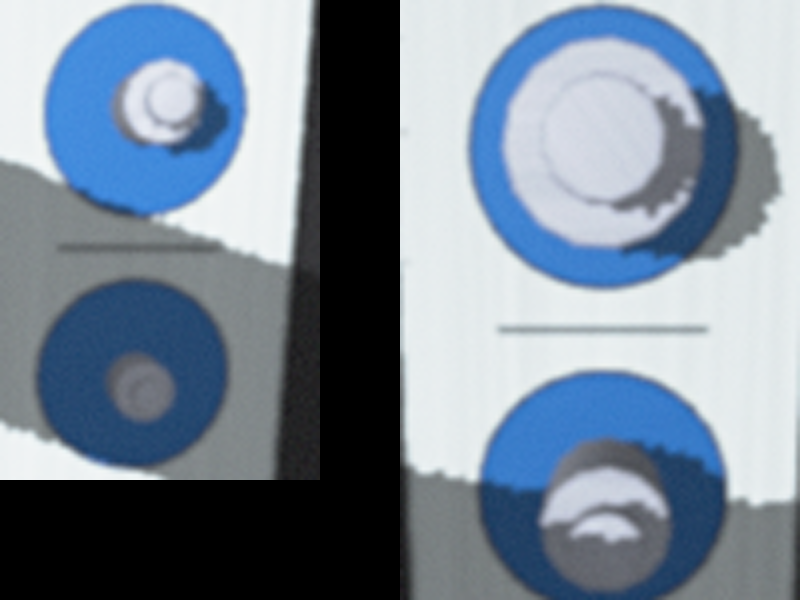

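```bash
python3 - <<'E'
from h import *
w=dict(np.load("wrist5.npz"));w4=dict(np.load("wrist4.npz"))
for n,s,a,h,b in [("100",w,(380.4,105.6),.041,(376.1,107.4)),("50",w,(375.4,176.6),.033,(373.1,173.1)),("500",w4,(325.9,105.6),.058,(325.9,106.6)),("200",w4,(326.1,201.9),.048,(325.6,192.9))]:
    print(n,((ray(s,*a,h)-ray(s,*b,.012))*1000).round(1))
E
```

```text
100 [-0.2  0.5]
50 [-0.7 -0.6]
500 [-0.4 -1.6]
200 [0.4 0.7]
```

All four are within about 2 mm of their pad centres. Now I'll reset the 500 gently, also correcting its 1.6 mm offset.

```bash
python3 - <<'E'
from h import *
from workcell import manip
pick(manip,PAD['a'],.042,.75,70)
place(manip,PAD['a']+[0.0003,.0014],.030,.42,extra=.2)
manip.movep([.50,.03,.28],O)
for n in ["scene","wrist"]:
    s=manip.snapshot(n); np.savez(n+"6.npz",**s)
    c=s["color"]
    if n=="scene": c=cv2.resize(c[170:260,215:415],None,fx=4,fy=4,interpolation=cv2.INTER_CUBIC)
    cv2.imwrite(f"pics/{n}6.png",c[:,:,::-1])
E
```

```text
at [0.6466 0.1225 0.0417] f [ 0.79  0.39 -0.14]
closed 0.42747162628447627 f [-0.98 -0.21  3.46]
lifted w 0.4248027847373366 f [-0.5  -0.14 -4.78] 46.4167
0.0025 0.28 1.13
0.002 1.19 1.14
0.0015 0.74 1.02
0.001 0.94 1.15
0.0005 3.07 3.9
down dz 0.0005 f -5.792026797624034 -2.7178722420191463 [0.6471 0.124  0.0429]
done 51.125
```

View pics/scene6.png

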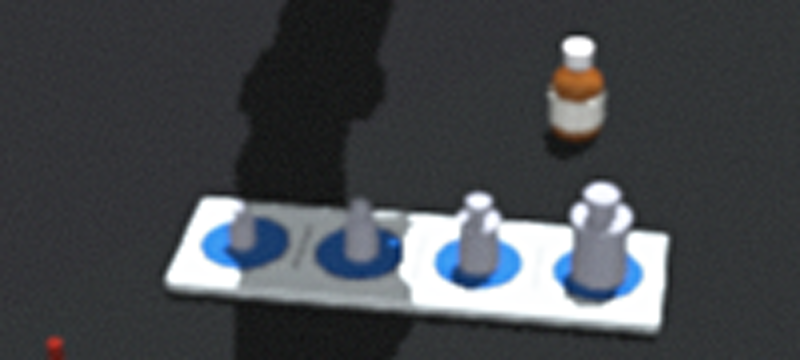

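View pics/wrist6.png

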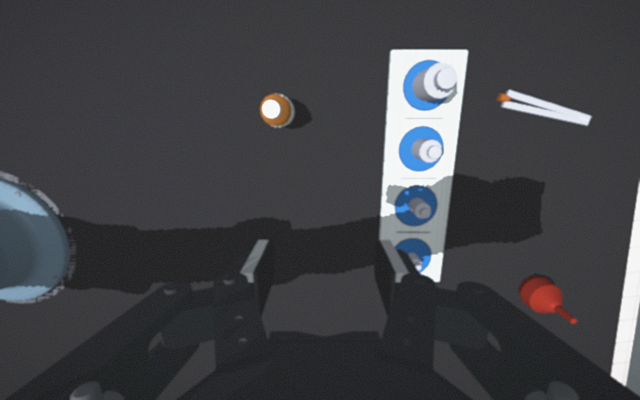

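The scene view shows all four upright on their pads, with the bottle unmoved at crop (578,90). In the wrist view the 500's shoulder is near (436,81) and its pad centre near (431,85).

```bash
python3 - <<'E'
from h import *
from workcell import manip
s=dict(np.load("wrist6.npz"))
print(((ray(s,436.5,80.5,.058)-ray(s,430.5,85,.012))*1000).round(1))
print("bottle",ray(s,271,109,.072))
manip.finish_job(); print(manip.read_state()["clock"])
E
```

```text
[-9.6  0.8]
bottle [0.45352319 0.12065522]
the job is handed in; nothing more can be done
the job is handed in; nothing more can be done
```

That last check read −9.6 mm, using pixels I estimated from the unenlarged picture, and the same script then handed the job in before I could act on it. I'll re-measure from the saved pictures.

```bash
python3 - <<'E'
from h import *
s=dict(np.load("wrist6.npz"))
c=cv2.resize(s["color"][50:120,390:470],None,fx=8,fy=8,interpolation=cv2.INTER_CUBIC)
p=np.array([.6467,.1226,.012])
for off,col in (((0,0),(255,0,0)),):
  for z,r in ((.012,.03),(.012,.019),(.058,.019),(.076,.011)):
    pts=np.array([(proj(s,[p[0]+r*np.cos(a),p[1]+r*np.sin(a),z])-[390,50]+.5)*8-.5 for a in np.linspace(0,6.28,60)])
    cv2.polylines(c,[pts.round().astype(int)],True,col,1)
cv2.imwrite("pics/z6.png",c[:,:,::-1])
E
```

```text
(no output)
```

View pics/z6.png

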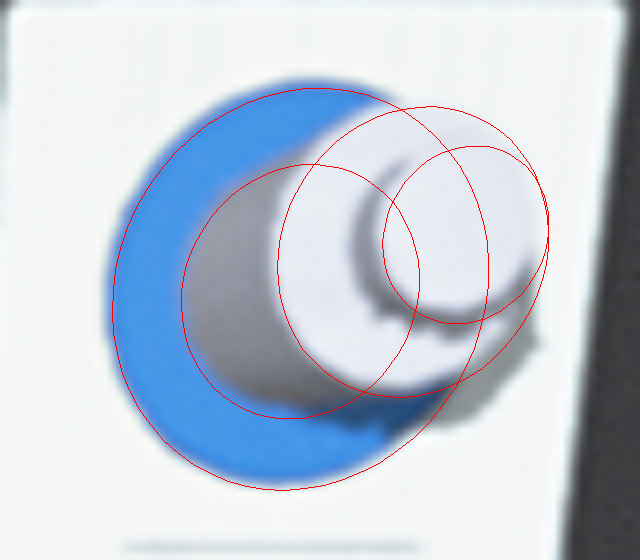

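The four check weights stand upright on the pads in the order asked. The 50 g is on pad_d, nearest the balance, then the 100 g on pad_c, the 200 g on pad_b and the 500 g on pad_a. I handed the job in at about 52 s.

- **Centring:** enlarged wrist pictures put the 50, 100 and 200 g within about 1 mm of their pad centres. The top camera put the 200 g about 2.5 mm off.
- **500 g drop:** force noise probably triggered its first release early, so it likely dropped about 2.5 mm. I picked it up again and set it down under confirmed contact, like the other three.
- **500 g final check:** one measurement read 9.6 mm off, and the same script handed the job in before I could act on it. Re-measuring the saved picture showed I had misread the pixels. A model drawn centred on the pad matches what the picture shows to about 1–2 mm.
- **Other checks:** the bottle still stands where it was, within measurement error (about 1 mm). After the final retreat the gripper was clear of everything. Every contact force I read was under about 8 N.

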